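Close a fossil specimen case and tuck its cover under the lip

TASK

On this fossil-fair stall, close the specimen case that stands open: push its blue cover over with closed fingertips until it lies flat, then, still pressing it down gently, push the orange ridge towards the metal lip until the cover's free edge is fully home beneath the lip and stays shut by itself. Touch only the outside of the cover: do not pinch it or touch its white lining, do not pick anything up, and leave the case that is already closed, the fossil inside and everything else on the table alone. Finish with the hand clear of everything.

Things in the scene. Friction and masses are not known exactly. Their poses are not given: they have to be found in the camera images.
- case: the specimen case to close: shallow open wooden tray fixed to the table, 155 (x) by 130 (y) by 45 mm high, with a metal lip along one short end. Origin on the table under the middle of the case (the tray reaches from x = -80 to +75 mm); its +x axis is level and points from the hinge end to the lip end, y lies along the hinge, z up. In all starts +x points away from the robot, within 0.5 rad of world +x.
- cover (a joint): angle of the case's blue cover, rad: 0 = lying flat on the case, grows as it opens, about 1.57 = upright; stop at 2.0. A spring pulls it towards 1.55 with 0.12 N m/rad and the hinge rubs with 0.06 N m: it starts standing up, stays put anywhere between about 1.2 and 1.95, and if left flat but not tucked it springs up again to about 0.9. Holding it flat with a fingertip beside the ridge takes about 4 N.
- cover_slide (a joint): how far the cover with its hinge pins has slid in the slotted brass cheeks towards the lip, m: 0 to 0.020 (stop, edge fully home). Stiff: needs about 3 N to move, and stays where it is left. It starts between 0 and 0.003; only below about 0.005 does the cover's edge clear the lip when folded flat, at 0.020 the edge is well under the lip.
- hinge_mid (a point): middle of the hinge axis (moves with the slide): at x = -68 mm, z = 49 mm in the case's frame when the slide is at 0. The cover is a board 108 mm wide (y) and 4 mm thick, whose free edge is 103 mm from this axis; its outside face (on top when flat, facing back to the robot when upright) lies 4 mm off the axis, so its top is 53 mm above the table when flat.
- ridge_foot (a point): foot of the steep face of the orange ridge on the cover's outside, at mid-width: 65 mm from the hinge axis, on the outside face. The ridge is 90 mm long (along y) and 8 mm high; its steep side faces the hinge, so a fingertip on the outside face between hinge and ridge pushes on it; towards the free edge it slopes down. The axes of this point are the cover's: x from hinge to free edge, z out of the outside face.
- edge_mid (a point): middle of the cover's free edge, half-way through its thickness.
- lip_mouth (a point): middle of the lip's open mouth, at x = 41 mm, z = 59 mm in the case's frame. The lip is an aluminium strip 100 mm wide, its flat underside 57 mm above the table from x = 50 to 66 mm, flaring up to 63 mm at the mouth; lip and flare reach 66 mm high. When the cover is flat its top is 4 mm below the flat of the lip, and at slide 0 its edge stands 6 mm short of the mouth.
- cover_board: the cover's blue board with the orange ridge (the outside, which may be pushed). Origin on the hinge axis at mid-width, x to the free edge, z out of the outside face.
- cover_liner: thin white paper lining on the cover's inside face (84 by 92 mm): not to be touched.
- closed_case: a second case of the same make, already closed and tucked, fixed, 66 mm high; same frame as case. Leave it alone. The two cases stand side by side, left and right at random.
- fossil_mid (a point): centre of a round sand-coloured fossil, 52 mm wide and 16 mm thick, lying loose on the floor of the open case; wholly below the rim.
- ammonite: grey stone disc 46 mm wide, 20 mm high, loose on the table between the cases; origin under its centre.
- crystal: violet six-sided crystal point, 32 mm wide, 52 mm tall, loose between the cases; origin under its centre.
- shell_rock: sand-coloured rock, about 65 by 60 by 45 mm, loose on the robot's side of the cases; origin under its centre.
- pink_rock: pink rock, about 45 by 45 by 35 mm, loose between the cases at their far end; origin under its centre.
- brush: small cleaning brush, 160 mm long, loose, lying to the right of the cases; origin under its middle.
- loupe: black eye loupe, 44 mm wide, 22 mm high, loose to the left of the cases; origin under its centre.
- card_stand: small wooden stand with a blank card, 60 mm wide, 48 mm high, loose to the left of the cases; origin under its centre.

How it is judged:
On the way, in this order (a step that is already met when the one before it is completed fails the run):
1. the cover is folded over, nearly flat (value of joint cover below 0.3 rad).
2. the cover's edge is pushed home beneath the lip (value of joint cover below 0.09 rad and value of joint cover_slide above 0.015 m), for 0.2 s.
At the end, for the whole second after the job is handed in: The cover lies within 0.09 rad of flat and has slid at least 15 of its 20 mm towards the lip, so that its free edge is held beneath the lip, at rest; the fossil is still within 20 mm of where it lay (all of step 2 and velocity of joint cover between -0.05 and 0.05 rad/s and distance of fossil_mid from where it was at the start of the episode below 0.02 m); the robot touches nothing.
It fails at once if the cover was pressed or squeezed harder than 35 N (contact force between the fingers and cover_board above 35 N).
It fails at once if the cover was pinched or touched on its white lining (contact force between the fingers and cover_liner above 1 N).
It fails at once if the fossil in the case was lifted or moved by more than 20 mm (distance of fossil_mid from where it was at the start of the episode above 0.02 m).
It fails at once if the closed case was touched with more than 3 N (contact force between any of the arm, the fingers and closed_case above 3 N).
It fails at once if something else on the table was lifted or moved by more than 20 mm (distance of any of ammonite, crystal, shell_rock, pink_rock, brush, loupe, card_stand from where it was at the start of the episode above 0.02 m).
It also fails if it takes over 40 s, if anything falls off the work surface, if the arm or the gripper's body presses on something with over 40 N, if the wrist force passes 120 N, or if a joint passes its speed limit or range.

ROBOT

A 7-joint arm with a two-finger parallel gripper is mounted at the origin on the work surface. World frame = base frame: x ahead of the robot, y to its left, z up, the work surface at z = 0. Lengths are in m, angles in rad, forces in N, time in s.
With the tool pointing down it reaches from about 0.4 to 0.75 m from the base axis. Payload 19.5 kg.
Tool frame: the origin (TCP) lies midway between the tips of the shut fingers; the grasp point (between the pads) lies 19 mm behind it; z points along the fingers, y is the line along which they close (so a half turn about z gives the same grasp; the last joint's range is limited). The gripper opens to 85 mm and grips with 20 to 120 N. Pads are 22 mm wide; open, the fingers measure 114 mm over their backs; the gripper's body (76 mm by 85 mm) begins 54 mm behind the grasp point. The pads swing forward as they close: fully open they stand 13 mm farther back than shut.
Start: joints at [1.258, 0.707, -0.028, 1.485, 0.022, 0.951, -0.075], TCP at [0.154, -0.554, 0.231] pointing down, gripper open.
Joint ranges: [-2.71, 2.71], [-0.32, 2.16], [-1.57, 1.52], [0, 2.45], [-1.46, 4.6], [0, 2.02], [-2.83, 2.83]. Speed limits (rad/s): [1.89, 1.89, 2.57, 2.57, 3.01, 3.01, 3.01].

INTERFACE

Orientations are given as a unit quaternion [x, y, z, w].
In Python, from rig import ctrl gives the robot as it stands.
- The arm moves only by the tool drive_tool, never from a script. Its arguments are lists of equal length, an entry for each row: "travel": the shift along the world's x, y, z in m, a list of three; "turn": the turn, a rotation vector about the world's x, y, z in degrees, a list of three. In form: {"travel": [[x, y, z], ...], "turn": [[rx, ry, rz], ...]}. A call has 1 to 20 rows; each row is the pose to reach, as a shift and turn from the pose commanded when the call began; what a row does not reach only later rows make up. A row lasts 1/10 s, in which the tool goes at most 50 mm and 8.59 degrees, less where a joint would pass 70% of its speed; a pose out of reach is approached as far as the arm can. A call with a gripper value outside its range is refused whole. "jaw" is the finger opening in m, from 0 to 0.0854, set as the call begins (left out, the last holds). The fingers move at their own pace and stop on an object; "newtons" is the grip in N (left out, the last holds). Time passes only in rows, so rows that repeat a pose let the fingers close. It gives the time, the measured TCP pose, the force, the opening and the grip force at its end, in the units of the state.
- ctrl.sense(): the state, without advancing time (a new reading comes with each control period).
- ctrl.grab_frame(name): name is "scene" or "top" or "wrist"; returns a dict with "img" (420x560x3 uint8, red, green, blue), "vfov" (degrees; the focal length in pixels is half the picture's height over the tangent of half this angle, whatever the lens; pixels are square), "cx", "cy" (the principal point, pixels), "R" (3x3) and "t" (3): a world point X has camera coordinates R X + t. Camera axes: x right, y down, z forward; pixel columns grow to the right and rows downward; lengths in m; the calibration is good to about 2 mm. A picture is of the moment at which its call begins. There is no depth.
- ctrl.job_done(): hands the job in; it is judged then, once.
The state is a dict: "clock": time; "joint_positions": joint angles; "joint_velocities": joint speeds; "joint_torque": joint torques, N m; "eef_pos": TCP position; "tcp_rot": TCP orientation; "contact_force": force on the tool from outside, world axes, zero at the start; "moment": the same for the moment, N m; "finger_gap": finger opening in m; "gripper_force": force on a finger pad.
Only numpy, scipy, OpenCV 4.12 (cv2) and the standard library are available. Lean on these libraries where they do the work, as an engineer would, in place of code of your own. Each camera call takes 0.05 s, during which the arm holds its last target. There are 200 camera calls.

## Working session

There is one attempt and no reset: what is moved stays moved. The work goes in short steps, Python scripts to look and compute and a tool call to move; the robot and the scene stay as the last step left them, time stands still between calls to the robot, and variables do not carry over. Pictures are saved under pics/ and viewed, at most 10 in all, crops included, and the job is handed in when it is done.

Besides the shell and the picture viewer there is one more tool, called as name(argument=value, ...) on one line, values as JSON. drive_tool: Moves the arm, as the interface text tells. Its arguments: {"type":"object","properties":{"travel":{"type":"array","items":{"type":"array","items":{"type":"number"}}},"turn":{"type":"array","items":{"type":"array","items":{"type":"number"}}},"jaw":{"type":"number"},"newtons":{"type":"number"}},"required":["travel","turn"]}

```bash
mkdir -p pics
cat > h.py <<'E'
import numpy as np, cv2
from rig import ctrl
def grab(n,save=None):
    f=ctrl.grab_frame(n)
    if save: cv2.imwrite('pics/'+save,f['img'][:,:,::-1])
    return f
def ray(f,u,v):
    fl=f['img'].shape[0]/2/np.tan(np.radians(f['vfov']/2))
    R=np.array(f['R']);t=np.array(f['t'])
    d=R.T@np.array([(u-f['cx'])/fl,(v-f['cy'])/fl,1]); return -R.T@t,d
def onz(f,u,v,z):
    o,d=ray(f,u,v); return o+d*(z-o[2])/d[2]
def tri(f,p,g,q):
    o,d=ray(f,*p);O,D=ray(g,*q)
    s=np.linalg.lstsq(np.c_[d,-D],O-o,rcond=None)[0]
    a=o+s[0]*d;b=O+s[1]*D
    return (a+b)/2,np.linalg.norm(a-b)
E
python3 - <<'E'
from h import *
a=grab('scene','s1.png');b=grab('top','t1.png')
import pickle;pickle.dump((a,b),open('f.pkl','wb'))
for f in(a,b):print(-np.array(f['R']).T@np.array(f['t']),np.array(f['R'])[2],f['vfov'])
s=ctrl.sense();print({k:np.round(v,3) for k,v in s.items()})
E
```

```text
[1.24274982 0.42187664 0.7401295 ] [-0.6514793  -0.41244017 -0.63676356] 55.8693607347434
[ 0.45667667 -0.01137175  1.21931333] [ 0.10714909  0.01748625 -0.99408918] 48.21481092205422
{'clock': np.float64(0.1), 'joint_positions': array([ 1.258,  0.707, -0.028,  1.485,  0.022,  0.951, -0.075]), 'joint_velocities': array([-0.002, -0.002,  0.001, -0.003,  0.001,  0.001,  0.   ]), 'joint_torque': array([ 4.0000e-03, -8.8428e+01,  1.2370e+00, -2.3646e+01,  1.7000e-02,
        5.0000e-03,  0.0000e+00]), 'eef_pos': array([ 0.154, -0.554,  0.231]), 'tcp_rot': array([ 0.991,  0.135, -0.   , -0.   ]), 'contact_force': array([0.754, 0.082, 0.036]), 'moment': array([ 0.003, -0.039, -0.025]), 'gripper_force': np.float64(0.0), 'finger_gap': np.float64(0.086)}
```

View pics/s1.png

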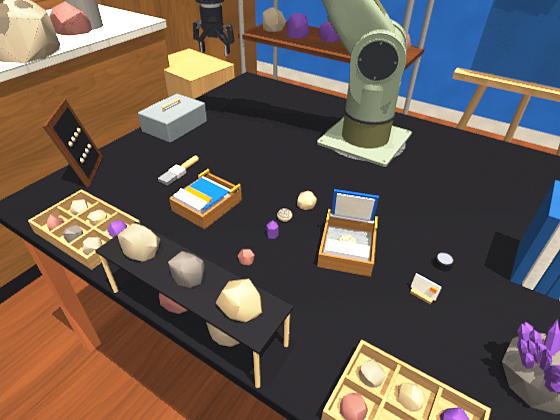

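View pics/t1.png

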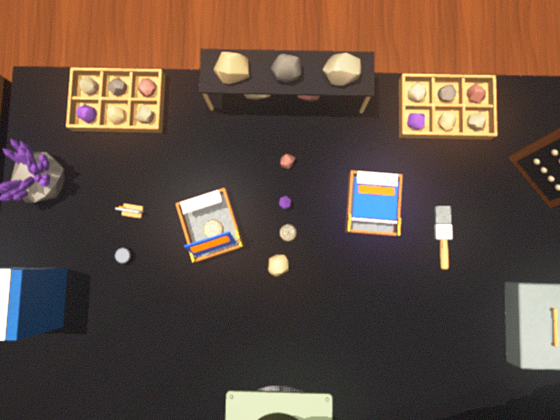

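The scene view shows the open case at about (350,240), with the closed case at (205,195). In the top view the open case is at about (208,225) with its lip at the upper end near (202,200), and the closed case is at (375,203). Next I'll zoom in on the open case.

Run:
```python
import cv2,numpy as np
t=cv2.imread('pics/t1.png')[175:275,160:300];s=cv2.imread('pics/s1.png')[180:280,310:390]
t=cv2.resize(t,None,fx=4,fy=4,interpolation=cv2.INTER_CUBIC);s=cv2.resize(s,None,fx=3,fy=3,interpolation=cv2.INTER_CUBIC)
s=cv2.copyMakeBorder(s,0,100,0,0,cv2.BORDER_CONSTANT)
cv2.imwrite('pics/c1.png',np.hstack([t,s]))
```

```text
(no output)
```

View pics/c1.png

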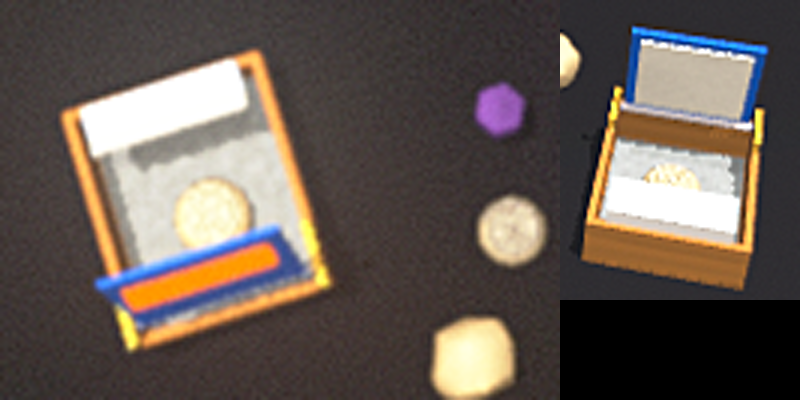

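The zoom shows the rim corners at crop (63,112), (260,52), (330,285) and (130,350). The white lip is the quad (78,112), (240,60), (250,103), (97,158). The cover stands up at the hinge end, and its top edge runs from (97,283) to (280,228).

Run:
```python
from h import *
import pickle
a,b=pickle.load(open('f.pkl','rb'))
px=lambda c:(c[0]/4+160-.4,c[1]/4+175-.4)
P=[onz(b,*px(c),.045) for c in [(63,112),(260,52),(330,285),(130,350)]]
L=[onz(b,*px(c),.066) for c in [(78,112),(240,60),(250,103),(97,158)]]
print(np.round(P,4),np.round(L,4))
print('sides',[round(np.linalg.norm(P[i]-P[i-1]),4) for i in range(4)],[round(np.linalg.norm(L[i]-L[i-1]),4) for i in range(4)])
# masks
def mk(f,box,fn):
    im=f['img'].astype(int);m=np.zeros(im.shape[:2],np.uint8);x0,y0,x1,y1=box
    m[y0:y1,x0:x1]=fn(im[y0:y1,x0:x1,0],im[y0:y1,x0:x1,1],im[y0:y1,x0:x1,2]);return m
m=mk(b,(165,180,255,225),lambda r,g,bb:(r>225)&(g>225)&(bb>225))
r=cv2.minAreaRect(cv2.findNonZero(m));B=cv2.boxPoints(r);W=np.array([onz(b,*p,.066) for p in B])
print('lip',np.round(W,4),[round(np.linalg.norm(W[i]-W[i-1]),4) for i in range(4)],W.mean(0))
# cover blue in top
blue=mk(b,(165,220,255,270),lambda r,g,bb:(bb>g+40)&(bb>r+40)); org=mk(b,(165,220,255,270),lambda r,g,bb:(r>g+90)&(r>200)&(bb<70))
ro=cv2.minAreaRect(cv2.findNonZero(org));print('ridge px',ro,org.sum())
# case edge dirs
for i,j in((3,0),(2,1)):
    d=P[j]-P[i];print('yaw',np.arctan2(d[1],d[0]))
d=P[0]-P[1];print('yaw from y',np.arctan2(-d[0],d[1]));d=P[3]-P[2];print(np.arctan2(-d[0],d[1]))
d=L[0]-L[1];print('lip yaw',np.arctan2(-d[0],d[1]))
# triangulate cover top corners: top crop vs scene crop
ps=lambda c:((c[0]-560)/3+310-.4,c[1]/3+180-.4)
for ct,cs in(((97,283),(767,48)),((280,228),(633,30))): print(tri(b,px(ct),a,ps(cs)))
for c,z,n in(((435,345),.02,'rockL'),((473,360),.02,'rock')):print(n,onz(b,*px(c),z))
```

```text
[[0.5998 0.2737 0.045 ]
 [0.6412 0.1503 0.045 ]
 [0.4951 0.1007 0.045 ]
 [0.4514 0.2242 0.045 ]] [[0.5975 0.2592 0.066 ]
 [0.6326 0.1597 0.066 ]
 [0.6058 0.1524 0.066 ]
 [0.5691 0.246  0.066 ]]
sides [np.float64(0.1565), np.float64(0.1301), np.float64(0.1543), np.float64(0.131)] [np.float64(0.0313), np.float64(0.1055), np.float64(0.0278), np.float64(0.1005)]
lip [[0.6001 0.2586 0.066 ]
 [0.6332 0.1632 0.066 ]
 [0.5616 0.1377 0.066 ]
 [0.5288 0.2325 0.066 ]] [np.float64(0.076), np.float64(0.101), np.float64(0.0761), np.float64(0.1003)] [0.58093672 0.19799591 0.066     ]
ridge px ((209.64608764648438, 243.95289611816406), (5.034845352172852, 37.97623825073242), 72.12130737304688) 191
yaw 0.3216908422701088
yaw 0.32711102018884913
yaw from y 0.3237721141755219
0.34013654077187006
lip yaw 0.33896028140230294
(array([0.48895762, 0.22325631, 0.15463494]), np.float64(0.001091107953971245))
(array([0.52287153, 0.12128381, 0.15071928]), np.float64(0.0020554929713955403))
rockL [0.45957067 0.03497036 0.02      ]
rock [0.45074077 0.010563   0.02      ]
```

drive_tool(travel=[[0.03,0.028,0],[0.06,0.056,0],[0.09,0.084,0],[0.12,0.112,0],[0.15,0.14,0],[0.18,0.168,0],[0.21,0.196,0],[0.24,0.224,0],[0.27,0.25,0],[0.275,0.29,0],[0.28,0.335,0],[0.28,0.38,0],[0.285,0.425,0],[0.285,0.47,0],[0.29,0.515,0],[0.29,0.56,0],[0.29,0.605,0],[0.29,0.65,0],[0.291,0.69,0],[0.291,0.706,0]], turn=[[0,0,0],[0,0,1],[0,0,2],[0,0,3],[0,0,3.4],[0,0,3.4],[0,0,3.4],[0,0,3.4],[0,0,3.4],[0,0,3.4],[0,0,3.4],[0,0,3.4],[0,0,3.4],[0,0,3.4],[0,0,3.4],[0,0,3.4],[0,0,3.4],[0,0,3.4],[0,0,3.4],[0,0,3.4]], jaw=0)

```text
clock: 2.1
eef_pos: [0.4442, 0.1558, 0.231]
tcp_rot: [0.986, 0.166, -0.0, -0.001]
contact_force: [0.8, -0.5, -0.5]
finger_gap: -0.0
gripper_force: 0.0
```

```bash
cat >> h.py <<'E'
O=np.array([.5492,.188]);Y=.33
def case(p):
    d=np.array(p[:2])-O;c,s=np.cos(Y),np.sin(Y);return np.round([c*d[0]+s*d[1],-s*d[0]+c*d[1],p[2]],4)
def world(x,y,z):
    c,s=np.cos(Y),np.sin(Y);return np.array([O[0]+c*x-s*y,O[1]+s*x+c*y,z])
E
python3 - <<'E'
from h import *
s=ctrl.sense();print(s['clock'],s['eef_pos'],case(s['eef_pos']),s['tcp_rot'],s['finger_gap'],s['contact_force'])
from scipy.spatial.transform import Rotation as T
print(T.from_quat(s['tcp_rot']).as_matrix().round(3))
f=grab('wrist','w1.png');g=grab('scene')
E
```

```text
2.1 [0.4442083  0.15578177 0.23099947] [-0.1098  0.0035  0.231 ] [ 9.86062157e-01  1.66376249e-01 -1.63711573e-04 -5.82144182e-04] -4.966780799197417e-05 [ 0.78920084 -0.54900559 -0.45277762]
[[ 0.945  0.328 -0.001]
 [ 0.328 -0.945  0.001]
 [-0.    -0.001 -1.   ]]
```

View pics/w1.png

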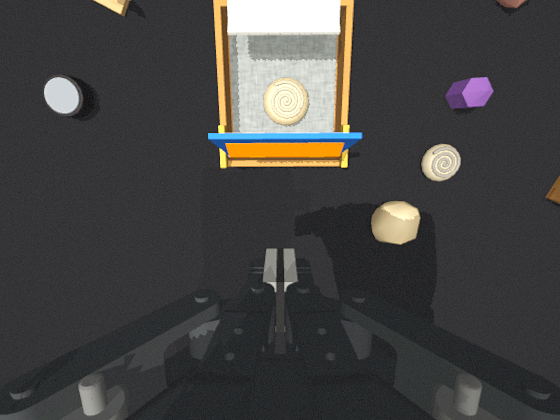

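The wrist view shows the cover level in the image, top edge at row 135 from column 210 to 361. The rear rim corners are near (220,167) and (348,167), and the fingers are centred at column 281. I'll check the frame against this view.

Run:
```python
from h import *
f=grab('wrist')
for n,u,v,z in(('rearL',220,167,.045),('rearR',348,167,.045),('lipL',228,34,.063),('lipR',340,34,.063),('edgeL',210,138,.152),('edgeR',361,138,.152),('fossil',286,101,.02)):
    p=onz(f,u,v,z);print(n,p.round(4),case(p))
for x,z in((-.100,.101),(-.072,.101)):print((world(x,0,z)-np.array(ctrl.sense()['eef_pos'])).round(4))
import math
# corner path: r from 52 to 48
for th in np.arange(1.4,-.21,-.1):
    r=.050;x=-.0665+r*math.cos(th)-.004*math.sin(th)-.011;z=.049+r*math.sin(th)+.004*math.cos(th)
    print(round(th,2),np.round([x,z],4),(world(x,0,z)-world(-.1,0,.101)).round(3))
```

```text
rearL [0.4477 0.223  0.045 ] [-0.0847  0.066   0.045 ]
rearR [0.4922 0.0948 0.045 ] [-0.0841 -0.0697  0.045 ]
lipL [0.5681 0.2469 0.063 ] [0.037  0.0496 0.063 ]
lipR [0.6011 0.1518 0.063 ] [ 0.0374 -0.0511  0.063 ]
edgeL [0.4845 0.22   0.152 ] [-0.0508  0.0513  0.152 ]
edgeR [0.519  0.1205 0.152 ] [-0.0504 -0.054   0.152 ]
fossil [0.5348 0.179  0.02  ] [-0.0165 -0.0038  0.02  ]
[ 0.01    0.0031 -0.13  ]
[ 0.0365  0.0121 -0.13  ]
1.4 [-0.0729  0.099 ] [ 0.026  0.009 -0.002]
1.3 [-0.068   0.0982] [ 0.03   0.01  -0.003]
1.2 [-0.0631  0.0971] [ 0.035  0.012 -0.004]
1.1 [-0.0584  0.0954] [ 0.039  0.013 -0.006]
1.0 [-0.0539  0.0932] [ 0.044  0.015 -0.008]
0.9 [-0.0496  0.0907] [ 0.048  0.016 -0.01 ]
0.8 [-0.0455  0.0877] [ 0.052  0.018 -0.013]
0.7 [-0.0418  0.0843] [ 0.055  0.019 -0.017]
0.6 [-0.0385  0.0805] [ 0.058  0.02  -0.02 ]
0.5 [-0.0355  0.0765] [ 0.061  0.021 -0.025]
0.4 [-0.033   0.0722] [ 0.063  0.022 -0.029]
0.3 [-0.0309  0.0676] [ 0.065  0.022 -0.033]
0.2 [-0.0293  0.0629] [ 0.067  0.023 -0.038]
0.1 [-0.0281  0.058 ] [ 0.068  0.023 -0.043]
-0.0 [-0.0275  0.053 ] [ 0.069  0.023 -0.048]
-0.1 [-0.0274  0.048 ] [ 0.069  0.024 -0.053]
-0.2 [-0.0277  0.043 ] [ 0.068  0.023 -0.058]
```

drive_tool(travel=[[0,0,-0.04],[0.003,0,-0.08],[0.006,0.001,-0.115],[0.008,0.002,-0.13],[0.008,0.002,-0.13]], turn=[[0,0,0],[0,0,0],[0,0,0],[0,0,0],[0,0,0]])

```text
clock: 2.75
eef_pos: [0.4523, 0.1525, 0.0997]
tcp_rot: [0.987, 0.164, -0.002, 0.0]
contact_force: [-0.6, -0.7, 0.3]
finger_gap: 0.0001
gripper_force: 0.0
```

drive_tool(travel=[[0.008,0.003,0],[0.015,0.005,0],[0.019,0.006,-0.001],[0.023,0.008,-0.001],[0.026,0.009,-0.002],[0.03,0.01,-0.003],[0.035,0.012,-0.004],[0.039,0.013,-0.006],[0.044,0.015,-0.008],[0.044,0.015,-0.008],[0.044,0.015,-0.008]], turn=[[0,0,0],[0,0,0],[0,0,0],[0,0,0],[0,0,0],[0,0,0],[0,0,0],[0,0,0],[0,0,0],[0,0,0],[0,0,0]])

```text
clock: 3.85
eef_pos: [0.4969, 0.169, 0.0932]
tcp_rot: [0.986, 0.164, 0.0, -0.0]
contact_force: [-0.3, -0.2, -0.2]
finger_gap: -0.0003
gripper_force: 0.0
```

```bash
sed -i 's/^O=.*;/O=np.array([.5475,.187]);/' h.py
python3 - <<'E'
from h import *
s=ctrl.sense();print(s['clock'],s['eef_pos'],case(s['eef_pos']),s['contact_force'])
b=grab('scene');w=grab('wrist')
s=cv2.resize(b['img'][170:280,300:400],None,fx=5,fy=5,interpolation=cv2.INTER_CUBIC)[:420]
w=w['img'][:,130:430]
cv2.imwrite('pics/c2.png',np.hstack([s,w])[:,:,::-1])
E
```

```text
3.85 [0.49686621 0.16897531 0.0931656 ] [-0.0537 -0.0006  0.0932] [-0.33263003 -0.24054394 -0.16112893]
```

View pics/c2.png

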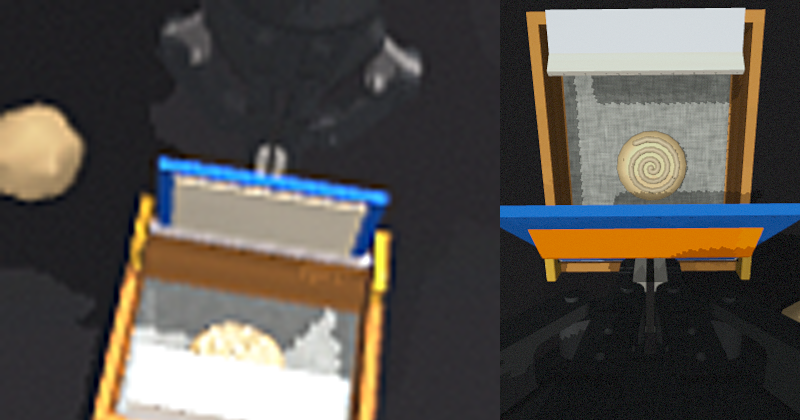

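The scene view shows the cover leaning forward with its edge at crop rows 160–195. The wrist view shows the closed tips below the orange ridge at about (650,270) in the crop and centred. I'll keep following the arc.

drive_tool(travel=[[0.002,0.001,-0.001],[0.004,0.001,-0.003],[0.006,0.002,-0.004],[0.008,0.003,-0.006],[0.009,0.003,-0.008],[0.011,0.004,-0.01],[0.013,0.004,-0.013],[0.014,0.005,-0.015],[0.015,0.005,-0.017],[0.017,0.006,-0.02],[0.018,0.006,-0.023],[0.019,0.006,-0.026],[0.019,0.006,-0.026]], turn=[[0,0,0],[0,0,0],[0,0,0],[0,0,0],[0,0,0],[0,0,0],[0,0,0],[0,0,0],[0,0,0],[0,0,0],[0,0,0],[0,0,0],[0,0,0]])

```text
clock: 5.25
eef_pos: [0.5159, 0.1751, 0.0669]
tcp_rot: [0.986, 0.164, -0.0, -0.0]
contact_force: [-0.6, 0.7, 0.9]
finger_gap: 0.0001
gripper_force: 0.6
```

Run:
```python
from h import *
s=ctrl.sense();print(s['clock'],s['eef_pos'],case(s['eef_pos']),s['contact_force'])
b=grab('scene');w=grab('wrist')
s=cv2.resize(b['img'][170:280,300:400],None,fx=5,fy=5,interpolation=cv2.INTER_CUBIC)[:420]
w=w['img'][:,130:430]
cv2.imwrite('pics/c3.png',np.hstack([s,w])[:,:,::-1])
```

```text
5.25 [0.51587689 0.17513375 0.06690217] [-0.0338 -0.001   0.0669] [-0.60018552  0.71979435  0.91181957]
```

View pics/c3.png

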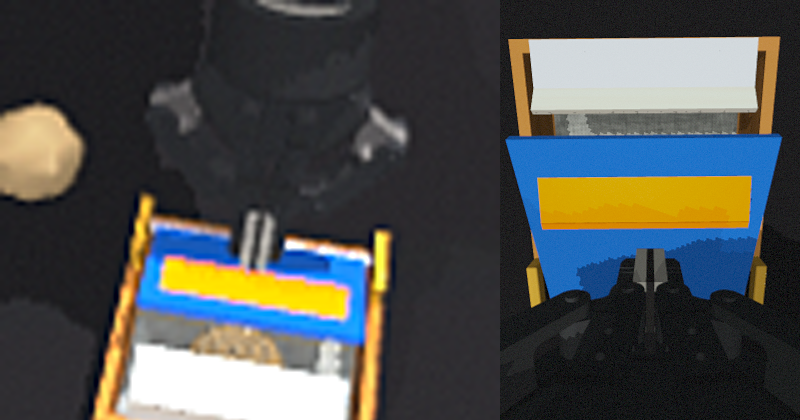

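The scene view shows the cover nearly folded, still above the rim, with its free edge at crop rows 305–340. The wrist view shows the tip at about (650,255), behind the ridge foot at row 226. Next I'll press down.

drive_tool(travel=[[0,0,-0.003],[0.001,0,-0.006],[0.001,0,-0.009],[0.001,0,-0.011],[0.001,0,-0.0135],[0.001,0,-0.015],[0.001,0,-0.015],[0.001,0,-0.015]], turn=[[0,0,0],[0,0,0],[0,0,0],[0,0,0],[0,0,0],[0,0,0],[0,0,0],[0,0,0]])

```text
clock: 6.15
eef_pos: [0.5174, 0.1754, 0.0526]
tcp_rot: [0.986, 0.164, 0.001, -0.0]
contact_force: [2.1, 1.7, 9.3]
finger_gap: 0.0
gripper_force: 4.6
```

Run:
```python
from h import *
s=ctrl.sense();print(s['clock'],s['eef_pos'],case(s['eef_pos']),s['contact_force'])
b=grab('scene');w=grab('wrist')
s=cv2.resize(b['img'][170:280,300:400],None,fx=5,fy=5,interpolation=cv2.INTER_CUBIC)[:420]
w=w['img'][:,130:430]
cv2.imwrite('pics/c4.png',np.hstack([s,w])[:,:,::-1])
```

```text
6.15 [0.51738738 0.17537513 0.05263794] [-0.0323 -0.0012  0.0526] [2.06798734 1.72751329 9.34086052]
```

View pics/c4.png

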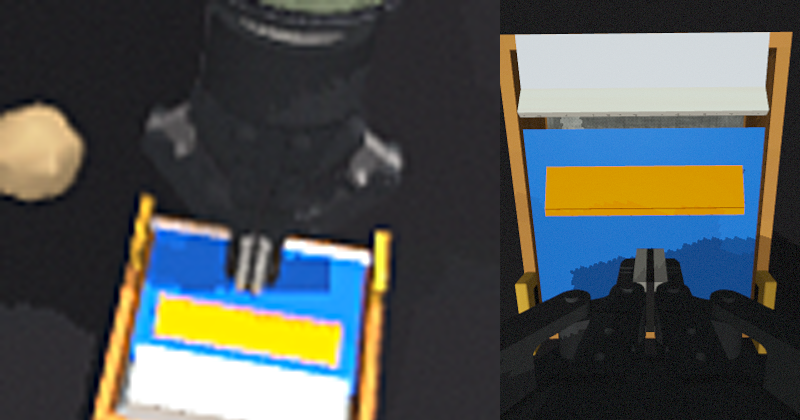

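The cover is flat: the tip reads z = 0.0526 m with 9 N of pressing force. The wrist view shows its edge at row 127, short of the lip mouth at row 115, with the ridge foot at row 215 and the tip front at row 248. Next I'll push towards the lip.

drive_tool(travel=[[0.002,0.0007,0],[0.004,0.0014,0],[0.006,0.002,0],[0.008,0.0027,0],[0.01,0.0034,0],[0.012,0.0041,0],[0.014,0.0048,0],[0.0155,0.0053,0],[0.017,0.0058,0],[0.0185,0.0063,0],[0.02,0.0068,0],[0.0215,0.0073,0],[0.023,0.0078,0],[0.0245,0.0084,0],[0.0245,0.0084,0]], turn=[[0,0,0],[0,0,0],[0,0,0],[0,0,0],[0,0,0],[0,0,0],[0,0,0],[0,0,0],[0,0,0],[0,0,0],[0,0,0],[0,0,0],[0,0,0],[0,0,0],[0,0,0]])

```text
clock: 7.75
eef_pos: [0.5399, 0.183, 0.0523]
tcp_rot: [0.986, 0.164, -0.002, 0.0]
contact_force: [-9.4, -2.7, 14.1]
finger_gap: -0.0
gripper_force: 7.1
```

Run:
```python
from h import *
s=ctrl.sense();print(s['clock'],s['eef_pos'],case(s['eef_pos']),s['contact_force'])
b=grab('scene');w=grab('wrist')
s=cv2.resize(b['img'][170:280,300:400],None,fx=5,fy=5,interpolation=cv2.INTER_CUBIC)[:420]
w=w['img'][:,130:430]
cv2.imwrite('pics/c5.png',np.hstack([s,w])[:,:,::-1])
```

```text
7.75 [0.53990869 0.18296811 0.05227335] [-0.0085 -0.0014  0.0523] [-9.35648077 -2.73682557 14.06902574]
```

View pics/c5.png

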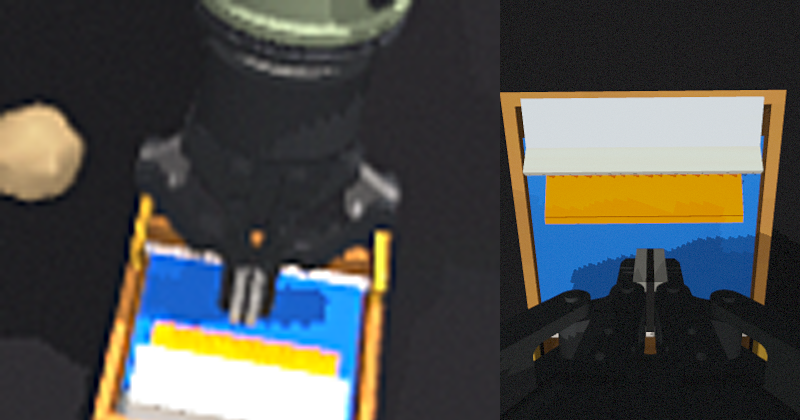

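The cover's edge is now beneath the lip: in the wrist view the ridge starts right at the lip edge (row 174) and its foot is at row 222. I'll measure how far it has slid.

Run:
```python
from h import *
w=grab('wrist')
def q(n,u,v,z): print(n,case(onz(w,u,v,z)))
q('ridge foot',274,222,.053);q('ridge foot2',274,217,.061);q('lip mouth top',274,173,.065);q('lip back',274,97,.066);q('rim end',274,91,.045);q('tip',280,248,.0523)
for y,x in((.0,0),):pass
im=w['img']
for r in range(165,262,4):print(r,im[r,250],im[r,280])
```

```text
ridge foot [0.0146 0.0016 0.053 ]
ridge foot2 [0.0194 0.0014 0.061 ]
lip mouth top [0.0399 0.0012 0.065 ]
lip back [0.0699 0.001  0.066 ]
rim end [0.0742 0.0014 0.045 ]
tip [ 0.0009 -0.0013  0.0523]
165 [211 218 205] [213 218 206]
169 [212 218 206] [212 217 206]
173 [141 142 134] [162 163 155]
177 [213 151   0] [211 149   0]
181 [214 154   0] [214 156   0]
185 [214 155   0] [214 156   0]
189 [214 156   0] [215 155   0]
193 [212 154   0] [215 158   0]
197 [214 158   0] [215 156   0]
201 [216 149   0] [214 156   0]
205 [216 148   0] [214 148   0]
209 [216 150   0] [216 147   0]
213 [216 150   0] [214 148   0]
217 [204 140   0] [205 138   0]
221 [216 149   0] [215 147   0]
225 [ 32 118 204] [ 41 120 203]
229 [ 34 119 201] [ 35 115 202]
233 [ 34 117 202] [ 38 119 203]
237 [ 32 117 202] [ 35 115 202]
241 [ 39 121 203] [ 34 117 202]
245 [ 31 116 202] [ 33 114 203]
249 [ 26 117 202] [17 26 32]
253 [ 38 116 204] [23 28 27]
257 [ 30  99 179] [18 16 26]
261 [ 15  73 142] [22 17 21]
```

The slide is at about 17.5 mm, from friction alone, and the tip is still about 13 mm short of the ridge. I'll ease the pressure slightly and advance onto the ridge to push it fully home.

drive_tool(travel=[[0.001,0.0003,0.0006],[0.003,0.001,0.0008],[0.005,0.0017,0.0008],[0.007,0.0024,0.0008],[0.009,0.0031,0.0008],[0.0105,0.0036,0.0008],[0.012,0.0041,0.0008],[0.013,0.0044,0.0008],[0.014,0.0048,0.0008],[0.015,0.0051,0.0008],[0.015,0.0051,0.0008]], turn=[[0,0,0],[0,0,0],[0,0,0],[0,0,0],[0,0,0],[0,0,0],[0,0,0],[0,0,0],[0,0,0],[0,0,0],[0,0,0]])

```text
clock: 9.0
eef_pos: [0.5537, 0.1876, 0.0524]
tcp_rot: [0.986, 0.164, -0.003, 0.0]
contact_force: [-16.5, -5.7, 6.1]
finger_gap: 0.0004
gripper_force: 10.6
```

Run:
```python
from h import *
s=ctrl.sense();print(s['clock'],s['eef_pos'],case(s['eef_pos']),s['contact_force'])
w=grab('wrist');im=w['img'].astype(int)
for c in(200,240,280,320):
    col=im[:,c];o=np.where((col[:,0]>170)&(col[:,2]<60))[0];print(c,o[o>120].min(),o.max(),case(onz(w,c,o.max()+.5,.053)))
```

```text
9.0 [0.55368122 0.18759986 0.05236124] [ 0.006  -0.0014  0.0524] [-16.543275    -5.66004671   6.08972302]
200 209 252 [0.0133 0.0381 0.053 ]
240 208 252 [0.0133 0.0184 0.053 ]
280 208 251 [ 0.0138 -0.0014  0.053 ]
320 208 251 [ 0.0138 -0.0211  0.053 ]
```

The tip is now against the ridge with 17 N horizontal and the cover is at its stop, since the tip front matches the ridge foot position for a 20 mm slide. I'll lift off straight up and back away.

drive_tool(travel=[[-0.0005,-0.0002,0.001],[-0.001,-0.0003,0.004],[-0.002,-0.0007,0.012],[-0.002,-0.0007,0.03],[-0.002,-0.0007,0.06],[-0.02,-0.007,0.1],[-0.04,-0.014,0.14],[-0.06,-0.02,0.15],[-0.06,-0.02,0.15],[-0.06,-0.02,0.15]], turn=[[0,0,0],[0,0,0],[0,0,0],[0,0,0],[0,0,0],[0,0,0],[0,0,0],[0,0,0],[0,0,0],[0,0,0]])

```text
clock: 10.05
eef_pos: [0.4967, 0.1687, 0.2033]
tcp_rot: [0.986, 0.164, 0.001, -0.0]
contact_force: [0.2, 0.2, 0.1]
finger_gap: -0.0001
gripper_force: 0.0
```

Run:
```python
from h import *
s=ctrl.sense();print(s['clock'],s['eef_pos'],case(s['eef_pos']),s['contact_force'])
w=grab('wrist','w6.png');im=w['img'].astype(int)
```

```text
10.05 [0.49674285 0.16872149 0.20334236] [-0.0539 -0.0008  0.2033] [0.20005045 0.22110937 0.06956005]
```

View pics/w6.png

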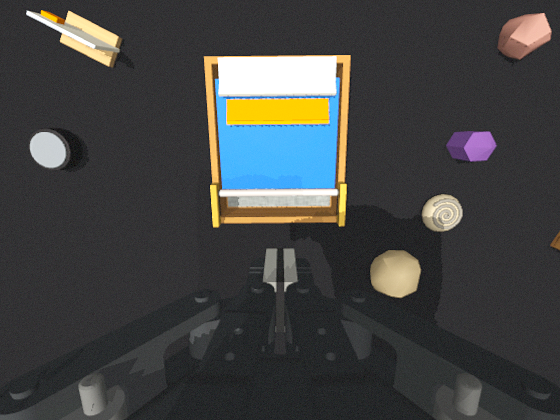

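The cover lies flat with its edge beneath the lip (lip edge at row 96, ridge rows 98–125). The hand is clear and the other objects look undisturbed, so I'm handing in.

```bash
python3 -c "
from rig import ctrl
print(ctrl.job_done())"
```

```text
the job is handed in; nothing more can be done
None
```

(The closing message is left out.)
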